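# Load a label roll and snap its keeper home

### The job

Load the label dispenser: put the fresh roll of tube labels over the upright spindle so that it lies flat on the turntable and let go of it, then fit the blue keeper, flange down, over the spindle's nose and press it straight down until it snaps past the spring pins and sits fully home on the spindle's shoulder. Press firmly but do not ram it, and finish still holding the keeper and bearing down on it, with a steady push of some 10 N, as with a thumb; do not let go. Leave the vials, the timer and the small beaker where they stand.

Things in the scene. Friction and masses are not known exactly. Their poses are not given: they have to be found in the camera images.
- label_roll: fresh roll of small white labels on a tan backing strip, standing on the bench with its axis upright: 60 mm outside diameter, 34 mm high, straight through bore of 28 mm diameter in a cardboard core, about 0.11 kg. Origin: centre of its underside, z up along its axis. Can be gripped across its outside from above.
- keeper: blue plastic snap keeper, 0.045 kg, lying flange down: flange 54 mm across, 4 mm thick; on it a ribbed cup-shaped knob 34 mm across, rim 24 mm above the underside, to grip from above (fingertips may come down to the flange). Its upright bore, open right through, is narrowed to 17.4 mm by a rounded white snap bead 4 mm thick, flush with the underside. Origin: centre of the underside, z up.
- spindle: upright steel spindle of the label dispenser, fixed. Origin: on its axis in the plane of its flat shoulder, 51 mm above the bench; z up. Below the shoulder a core of 24 mm diameter (1 mm chamfer) stands up from the turntable, whose top is 36 mm below the shoulder; above it a nose of 12 mm diameter, 12.5 mm high, with spring pins.
- spring_pins (a point): point on the spindle's axis 5.9 mm above the shoulder, level with three round-nosed brass spring pins (6 mm thick, 120 degrees apart) that stand out of the nose to a 21 mm circle and give way inwards. The keeper meets them with its underside 8 mm above the shoulder; resistance rises to 8 to 15 N, then drops suddenly, and they jump out above its bead when it is down on the shoulder.
- dispenser: the label dispenser's grey base, fixed: 182 x 130 mm, 10 mm high. Origin: on the bench under the spindle's axis; the base runs from x -116 to +66 mm, y -65 to +65 mm. It carries an aluminium turntable 90 mm across, free to turn, top 15 mm above the bench, two white guide rollers at x -70, y +-46 mm and a steel peel plate at x -104 mm, all at most 58 mm above the bench.
- vial_clear: clear glass vial with a black cap, 22 mm diameter, 52 mm high, a bystander. Origin: centre of its underside.
- vial_amber: amber vial with a black cap, 22 mm diameter, 52 mm high, a bystander. Origin: centre of its underside.
- timer: white bench timer lying on its back, 68 x 66 x 21 mm, a bystander. Origin: centre of its underside.
- beaker_small: small glass beaker, 56 mm diameter, 61 mm high, a bystander. Origin: centre of its underside.
Not all that is in view belongs to the job. There is more than one size of the label_roll; the job needs the smallest.

How it is judged:
By the outcome, as a careful person would: the job done as asked, in the order asked, and still so for the second after the job is handed in, while the arm keeps its last pose, push and grip.
It also fails if it takes over 72 s, if anything falls off the work surface, if the arm or the gripper's body presses on something with over 40 N, if the wrist force passes 120 N, or if a joint passes its speed limit or range.

### The arm

A 6-joint arm with a two-finger parallel gripper is mounted at the origin on a cart in front of the work surface, level with it; the furniture and walls round the work are solid. World frame = base frame: x ahead of the robot, y to its left, z up, the work surface at z = 0. Lengths are in mm, angles in rad, forces in N, time in s.
With the tool pointing down it reaches from about 425 to 925 mm from the base axis. Payload 12.5 kg.
Tool frame: the origin (TCP) lies midway between the tips of the shut fingers; the grasp point (between the pads) lies 19 mm behind it; z points along the fingers, y is the line along which they close (so a half turn about z gives the same grasp; the last joint's range is limited). The gripper opens to 85 mm and grips with 20 to 120 N. Pads are 22 mm wide; open, the fingers measure 114 mm over their backs; the gripper's body (76 mm by 85 mm) begins 54 mm behind the grasp point. The pads swing forward as they close: fully open they stand 13 mm farther back than shut.
Start: joints at [-1.268, 0.491, 1.559, -0, 1.092, -0.106], TCP at [248.466, -573.506, 231.327] pointing down, gripper open.
Joint ranges: [-3.1, 3.1], [-0.84, 2.19], [0.05, 2.79], [-1.13, 4.28], [0.06, 2.93], [-2.69, 2.69]. Speed limits (rad/s): [2.22, 2.22, 2.79, 3.14, 3.14, 3.14].

### API

Orientations are given as a unit quaternion [w, x, y, z].
In Python, from rig import read_state, optics, arm, finder gives the robot as it stands.
- The arm moves only by the shell command python3 -m handwheel 'ROWS'. ROWS is text: rows parted by semicolons, each of 7 numbers parted by spaces: the shift along the tool's x, y, z in mm, then the turn, a rotation vector about the tool's x, y, z in degrees, then the opening, from 0 (shut) to 1 (fully open). A call has 1 to 20 rows; each row shifts and turns the commanded pose from where the row before left it, along the tool's axes as they then stand; what a row does not reach is not made up. A row lasts 1/12 s, in which the tool goes at most 41.7 mm and 7.16 degrees, less where a joint would pass 70% of its speed; a pose out of reach is approached as far as the arm can. A call is refused whole if a number of a shift passes 41.7 or a number of a turn 7.16, either way. A call with a gripper value outside its range is refused whole. The fingers move at their own pace and stop on an object; the grip force is fixed at half the most. Time passes only in rows, so rows that do not move let the fingers close. It gives the time, the measured TCP pose, the force, the opening and the grip force at its end, in the units of the state.
- read_state(): the state, without advancing time (a new reading comes with each control period).
- optics.camera(name): name is "scene" or "top" or "wrist"; returns a dict with "color" (384x512x3 uint8, red, green, blue), "K" (3x3 intrinsics, pixels), "cam_to_world" (4x4, takes a point from camera to world coordinates); the wrist camera has in their place "mount" (4x4, takes a point from camera to tool coordinates, whose origin is the TCP and whose axes are the flange's). Camera axes: x right, y down, z forward; pixel columns grow to the right and rows downward; lengths in mm; the calibration is good to about 2 mm. A picture is of the moment at which its call begins: read the wrist's pose just before it. There is no depth.
- arm.hand_in(): hands the job in; it is judged then, once.
Trained networks look in a picture, given as the dict that the camera call returned (one of the last four; its "shot" number tells which), for a name from the list of things; names that differ only in an ending like _2 or _b are one class to them, and where a whole thing is asked for, a point or a joint stands for the part that bears it (a point fixed in the world has none). Each returns a list of dicts, best first, with "conf" (0 to 1); they miss things now and then, are a little off and sometimes report something else, mostly with a low value. They report only what shows in the picture. A call takes as long as a camera call. They do not tell look-alikes from the thing itself.
- finder.masks_of(thing, picture): "pixels" (384x512 bool, what is visible of it) and "box" ([left, top, right, bottom] in pixels, round what is visible of it).
- finder.place_of(thing, picture): "point" ([column, row] in pixels: a listed point, or the origin of a listed thing).
The state is a dict: "time": time; "q": joint angles; "joint_velocities": joint speeds; "joint_torque": joint torques, N m; "tool_pos": TCP position; "tool_rot": TCP orientation; "wrist_force": force on the tool from outside, world axes, zero at the start; "wrist_torque": the same for the moment, N m; "opening": opening from 0.0 (shut) to 1.0 (fully open); "gripper_force": force on a finger pad.
Only numpy, scipy, OpenCV 4.12 (cv2) and the standard library are available. Lean on these libraries where they do the work, as an engineer would, in place of code of your own. Each camera call takes 0.05 s, during which the arm holds its last target. There are 200 camera calls.

## Working session

There is one attempt and no reset: what is moved stays moved. The work goes in short steps, Python scripts to look and compute and a shell command to move; the robot and the scene stay as the last step left them, time stands still between calls to the robot, and variables do not carry over. Pictures are saved under pics/ and viewed, at most 12 in all, crops included, and the job is handed in when it is done.

```bash
mkdir -p pics
cat > h.py <<'E'
import numpy as np, cv2
from rig import read_state, optics, arm, finder
from scipy.spatial.transform import Rotation as R
def Twt(s):
    T=np.eye(4);w,x,y,z=s["tool_rot"];T[:3,:3]=R.from_quat([x,y,z,w]).as_matrix();T[:3,3]=s["tool_pos"];return T
def shot(n):
    s=read_state();p=optics.camera(n)
    p["T"]=np.array(p["cam_to_world"]) if n!="wrist" else Twt(s)@np.array(p["mount"]);return p
def ray(p,px):
    d=np.linalg.inv(p["K"])@[px[0],px[1],1];return p["T"][:3,3],p["T"][:3,:3]@d
def atz(p,px,z):
    o,d=ray(p,px);return o+d*(z-o[2])/d[2]
def proj(p,X):
    c=np.linalg.inv(p["T"])@[*X,1];u=p["K"]@c[:3];return u[:2]/u[2]
def tri(obs):
    A=np.zeros((3,3));b=np.zeros(3)
    for p,px in obs:
        o,d=ray(p,px);d=d/np.linalg.norm(d);M=np.eye(3)-np.outer(d,d);A+=M;b+=M@o
    X=np.linalg.solve(A,b)
    return X,[np.round(proj(p,X)-px,1) for p,px in obs]
def save(p,f): cv2.imwrite("pics/"+f,cv2.cvtColor(p["color"],cv2.COLOR_RGB2BGR))
E
python3 - <<'E'
from h import *
np.set_printoptions(suppress=True,precision=1)
a=shot("scene");b=shot("top")
im=np.vstack([a["color"],b["color"]]);
cv2.imwrite("pics/a.png",cv2.resize(cv2.cvtColor(np.hstack([a["color"],b["color"]]),cv2.COLOR_RGB2BGR),(800,300)))
save(b,"top.png");save(a,"scene.png")
for t in ["label_roll","keeper","spindle","spring_pins","dispenser","vial_clear","vial_amber","timer","beaker_small"]:
  for n,p in(("scene",a),("top",b)):
    print(t,n,[(np.round(d["point"]),round(d["conf"],2),atz(p,d["point"],{"spindle":51,"spring_pins":57}.get(t,0))[:2]) for d in finder.place_of(t,p)[:4]],[d["box"] for d in finder.masks_of(t,p)[:4]])
s=read_state();print(s)
print(a["T"],b["T"],a["K"])
E
```

```text
label_roll scene [(array([173., 159.]), 0.88, array([442.3, 368.8])), (array([176., 202.]), 0.7, array([352.3, 118.6])), (array([183., 176.]), 0.68, array([427.8, 246.8]))] [[159.0, 143.1, 185.4, 163.6], [173.1, 163.7, 192.1, 178.7]]
label_roll top [(array([196., 266.]), 0.86, array([347.3, 135.3])), (array([154., 235.]), 0.82, array([438.8, 253.3])), (array([113., 234.]), 0.8, array([442.6, 371.2]))] [[173.9, 250.4, 207.4, 282.8], [93.8, 219.9, 129.5, 251.7], [139.5, 226.2, 165.3, 248.9]]
keeper scene [] []
keeper top [(array([353., 232.]), 0.58, array([ 432.7, -313.3]))] [[345.1, 224.9, 362.4, 239.9]]
spindle scene [] [[332.3, 286.1, 364.3, 320.8], [325.7, 209.6, 335.6, 233.1]]
spindle top [(array([218., 170.]), 0.49, array([613.2,  64.6]))] [[215.3, 165.8, 225.4, 175.8]]
spring_pins scene [] []
spring_pins top [(array([220., 163.]), 0.61, array([630.8,  56.5]))] [[218.8, 163.3, 221.6, 174.5]]
dispenser scene [] []
dispenser top [(array([224., 172.]), 0.59, array([613.1,  51.7]))] [[197.2, 149.5, 241.2, 209.6], [160.9, 146.8, 182.3, 168.1]]
vial_clear scene [(array([329., 226.]), 0
[... 795 characters left out ...]
([-1.3,  0.5,  1.6, -0. ,  1.1, -0.1]), 'joint_velocities': array([-0., -0., -0., -0., -0., -0.]), 'joint_torque': array([  0. , -61.8, -26.2,  -0. ,   0. ,   0. ]), 'tool_pos': array([ 248.5, -573.5,  231.3]), 'tool_rot': array([ 0. ,  1. ,  0.2, -0. ]), 'wrist_force': array([0.4, 0.2, 0.2]), 'wrist_torque': array([ 0., -0.,  0.]), 'gripper_force': 0.0, 'opening': 1.000883419377914}
[[   0.9   -0.3    0.4   16.9]
 [  -0.5   -0.5    0.7 -891. ]
 [   0.    -0.8   -0.5  714.4]
 [   0.     0.     0.     1. ]] [[  -0.    -1.     0.1  421.4]
 [  -1.     0.     0.   -53.5]
 [  -0.    -0.1   -1.  1335.2]
 [   0.     0.     0.     1. ]] [[422.8   0.  252.1]
 [  0.  422.8 188.5]
 [  0.    0.    1. ]]
```

Run:
```python
import cv2,numpy as np
t=cv2.imread("pics/top.png");s=cv2.imread("pics/scene.png")
cv2.imwrite("pics/v1.png",cv2.resize(t[120:300,80:430],(800,411),interpolation=cv2.INTER_CUBIC))
a=cv2.resize(s[130:250,140:380],(800,400),interpolation=cv2.INTER_CUBIC)
cv2.imwrite("pics/v2.png",a)
```

```text
(no output)
```

View pics/v1.png

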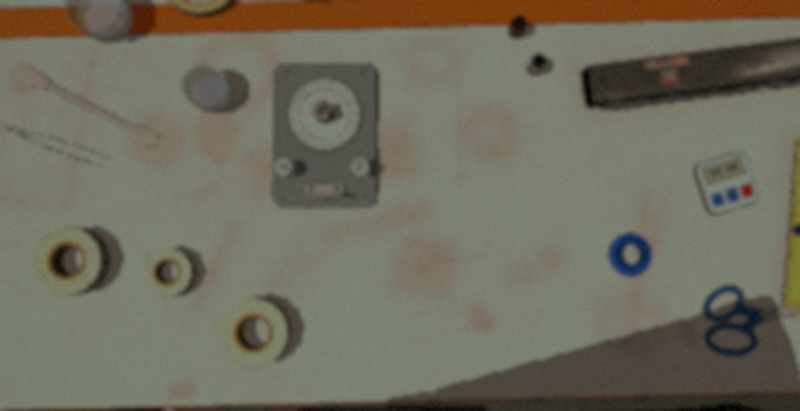

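View pics/v2.png

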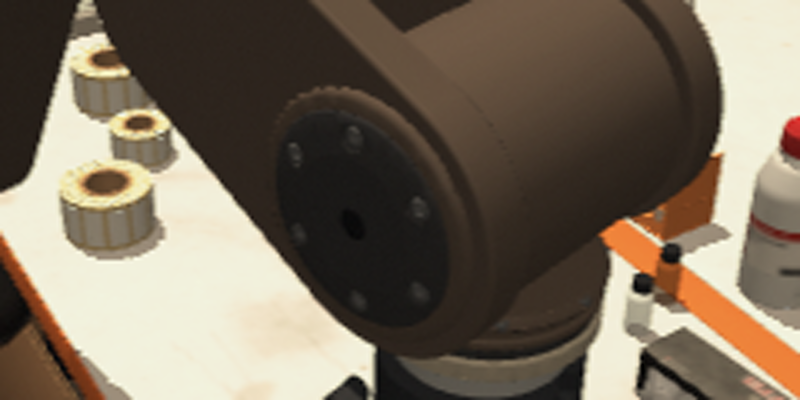

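The three rolls in the top view are at (113,234), (196,266), and (154,235). The middle one is clearly the smallest (about 26 px wide against 33), so it is the job's roll. I'll confirm it with an enlarged wrist crop. The blue keeper is at (353,232) and the spindle at about (221,168).

Run:
```python
from h import *
np.set_printoptions(suppress=True,precision=3)
s=read_state();T=Twt(s);print(T);p=optics.camera("wrist");print(p["mount"],p["K"])
print("shift to keeper view (x-60):",T[:3,:3].T@(np.array([432,-313,231])-T[:3,3]), "yaw deg",np.degrees(np.arctan2(T[1,0],T[0,0])))
```

```text
[[   0.918    0.397    0.     248.461]
 [   0.397   -0.918   -0.    -573.496]
 [  -0.       0.      -1.     231.325]
 [   0.       0.       0.       1.   ]]
[[  -0.      -0.954   -0.301   76.838]
 [   1.      -0.      -0.      -0.621]
 [   0.      -0.301    0.954 -142.188]
 [   0.       0.       0.       1.   ]] [[326.873   0.    256.338]
 [  0.    326.873 194.853]
 [  0.      0.      1.   ]]
shift to keeper view (x-60): [ 271.962 -166.077    0.304] yaw deg 23.42171484140177
```

```bash
python3 -m handwheel '0 0 0 0 0 5.86 1;0 0 0 0 0 5.86 1;0 0 0 0 0 5.86 1;0 0 0 0 0 5.84 1;19 -30 0 0 0 0 1;19 -30 0 0 0 0 1;19 -30 0 0 0 0 1;19 -30 0 0 0 0 1;19 -30 0 0 0 0 1;19 -30 0 0 0 0 1;19 -30 0 0 0 0 1;19 -30 0 0 0 0 1;0 0 0 0 0 0 1;0 0 0 0 0 0 1'
cat > look.py <<'E'
import sys,pickle
from h import *
np.set_printoptions(suppress=True,precision=1)
p=shot("wrist");s=read_state();print(s["time"],s["tool_pos"])
rec=[]
for a in sys.argv[2:]:
    n,z=a.split(":")
    pts=finder.place_of(n,p)[:3];ms=finder.masks_of(n,p)[:3]
    for d in pts: print(n,"pt",np.array(d["point"]),round(d["conf"],2),atz(p,d["point"],float(z)))
    for m in ms: print(n,"box",m["box"],round(m["conf"],2))
    rec.append((n,pts,ms))
save(p,sys.argv[1]+".png");pickle.dump((p,rec),open(sys.argv[1]+".pkl","wb"))
E
python3 look.py k1 keeper:0
```

```text
time: 3.12
tool_pos: [401.3, -332.2, 231.6]
tool_rot: [0.0, 1.0, 0.002, 0.0]
wrist_force: [-0.2, -1.5, -1.1]
opening: 1.001
gripper_force: 0.0
3.1667 [ 400.8 -333.3  231.5]
keeper pt [244.  132.7] 0.75 [ 433.8 -317.6    0. ]
keeper box [223.9, 107.2, 271.3, 153.2] 0.83
```

```bash
python3 -m handwheel '20 -35 0 0 0 0 1;20 -35 0 0 0 0 1;20 -35 0 0 0 0 1;0 0 0 0 0 0 1;0 0 0 0 0 0 1' >/dev/null; python3 look.py k2 keeper:0
python3 -m handwheel '15 -40 0 0 0 0 1;15 -40 0 0 0 0 1;15 -40 0 0 0 0 1;15 -40 0 0 0 0 1;15 -40 0 0 0 0 1;15 -40 0 0 0 0 1;15 -40 0 0 0 0 1;0 0 0 0 0 0 1;0 0 0 0 0 0 1;0 0 0 0 0 0 1' >/dev/null; python3 look.py s1 spindle:51 spring_pins:57 dispenser:0
python3 -m handwheel '0 -30 0 0 0 0 1;0 -30 0 0 0 0 1;0 -30 0 0 0 0 1;0 0 0 0 0 0 1;0 0 0 0 0 0 1' >/dev/null; python3 look.py s2 spindle:51 spring_pins:57 dispenser:0
python3 - <<'E'
import cv2,numpy as np
a=cv2.imread("pics/s1.png");b=cv2.imread("pics/k1.png");print(a.shape)
cv2.imwrite("pics/v3.png",np.vstack([cv2.resize(a,(667,500))[100:400],cv2.resize(b,(667,500))[60:340]]))
E
```

```text
3.7333 [ 460.4 -229.1  231.2]
keeper pt [449.2 105.8] 0.67 [ 523.1 -440.1    0. ]
keeper pt [331.5 182. ] 0.58 [ 435.8 -316.4    0. ]
keeper box [313.0, 159.7, 357.8, 205.5] 0.69
4.7167 [562.7  42.8 231.1]
spindle pt [241.  115.2] 0.83 [617.9  58.4  51. ]
spindle box [230.1, 100.6, 254.6, 129.7] 0.67
spring_pins pt [243.1 111.8] 0.84 [621.4  56.1  57. ]
spring_pins box [230.0, 98.7, 256.3, 125.4] 0.89
dispenser pt [243.9 112.4] 0.66 [617.5  57.5   0. ]
dispenser box [182.8, 46.2, 306.1, 223.8] 0.61
5.4833 [562.7 134.6 231.2]
spindle pt [336.5 113.8] 0.91 [619.3  59.3  51. ]
spindle box [318.0, 99.7, 349.3, 127.3] 0.68
spring_pins pt [338.7 114.9] 0.89 [618.6  58.6  57. ]
spring_pins box [321.7, 100.7, 350.4, 123.5] 0.86
dispenser pt [325.3 114. ] 0.7 [615.9  59.6   0. ]
dispenser box [267.6, 45.6, 396.2, 224.5] 0.55
(384, 512, 3)
```

View pics/v3.png

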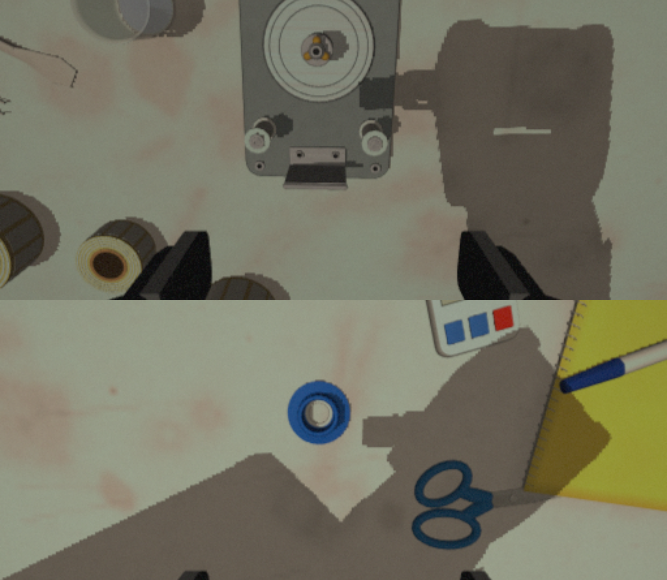

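Crop: the spindle nose with its three brass pins is at about (242,116) in s1, on the turntable. The keeper is at about (244,133) in k1. Next are the roll views.

```bash
python3 -m handwheel '-33 -20 0 0 0 0 1;-33 -20 0 0 0 0 1;-33 -20 0 0 0 0 1;-33 -20 0 0 0 0 1;-33 -20 0 0 0 0 1;0 0 0 0 0 0 1;0 0 0 0 0 0 1;0 0 0 0 0 0 1' >/dev/null; python3 look.py r1 label_roll:0
python3 -m handwheel '15 -30 0 0 0 0 1;15 -30 0 0 0 0 1;0 0 0 0 0 0 1;0 0 0 0 0 0 1;0 0 0 0 0 0 1' >/dev/null; python3 look.py r2 label_roll:0
python3 - <<'E'
from h import *
import pickle,sys
np.set_printoptions(suppress=True,precision=1)
L=lambda n:pickle.load(open(n+".pkl","rb"))
k=[L("k1"),L("k2")]
print("keeper",tri([(k[0][0],k[0][1][0][1][0]["point"]),(k[1][0],k[1][1][0][1][1]["point"])]))
s=[L("s1"),L("s2")]
for i in (0,1): print(s[0][1][i][0],tri([(x[0],x[1][i][1][0]["point"]) for x in s]))
r=[L("r1"),L("r2")]
def best(x): return min(x[1][0][1],key=lambda d:np.linalg.norm(atz(x[0],d["point"],0)[:2]-[439,253]))["point"]
print("roll",tri([(x[0],best(x)) for x in r]))
for x in r:
  for m in x[1][0][2]:
    # top-rim/extent size of each mask
    print(m["box"], m["pixels"].sum())
a=cv2.imread("pics/r1.png");b=cv2.imread("pics/r2.png")
cv2.imwrite("pics/v4.png",np.vstack([cv2.resize(a,(667,500))[:300],cv2.resize(b,(667,500))[:300]]))
E
```

```text
6.5 [398.8 234.2 231.4]
label_roll pt [137.2 122.1] 0.84 [442.9 368.7   0. ]
label_roll pt [242.2 135.7] 0.76 [427.8 251.3   0. ]
label_roll pt [330.4 200.1] 0.64 [350.9 146.    0. ]
label_roll box [212.8, 108.3, 271.1, 170.7] 0.78
label_roll box [299.1, 167.4, 377.1, 249.9] 0.68
label_roll box [81.4, 83.1, 169.4, 168.8] 0.67
7.0667 [427.8 293.7 230.9]
label_roll pt [374.  222.9] 0.95 [350.5 149.8   0. ]
label_roll pt [197.6 147.5] 0.77 [443.6 361.6   0. ]
label_roll pt [294.2 161.1] 0.57 [427.7 250.6   0. ]
label_roll box [143.0, 111.0, 226.0, 195.4] 0.77
label_roll box [345.2, 191.7, 430.6, 271.7] 0.77
label_roll box [269.5, 134.3, 327.1, 197.8] 0.72
keeper (array([ 433.6, -317.7,   -6.3]), [array([ 0.2, -0.4]), array([-0.2,  0.4])])
spindle (array([618.4,  58.6,  48. ]), [array([-0. , -0.8]), array([-0. ,  0.8])])
spring_pins (array([619.5,  56.5,  48.6]), [array([-0. ,  1.5]), array([ 0.1, -1.5])])
roll (array([428.4, 251. ,   3.7]), [array([ 0. , -0.1]), array([-0. ,  0.1])])
[212.8, 108.3, 271.1, 170.7] 2222
[299.1, 167.4, 377.1, 249.9] 4807
[81.4, 83.1, 169.4, 168.8] 5861
[143.0, 111.0, 226.0, 195.4] 5009
[345.2, 191.7, 430.6, 271.7] 4984
[269.5, 134.3, 327.1, 197.8] 2323
```

View pics/v4.png

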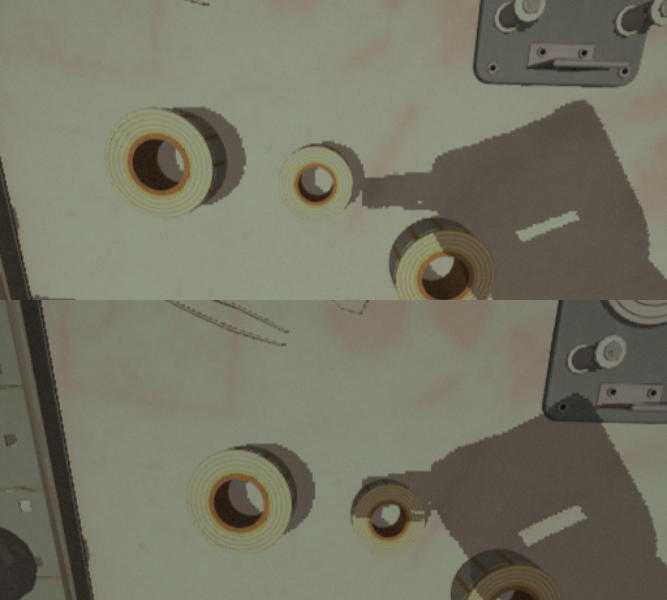

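The smallest roll is the middle one, with its top face at about (243,141) in r1 and (299,167) in r2. Its face is 74 px across in the crop against 105–110 for its neighbours, and it is 34 mm high with a 28 mm bore, so it fits the description. I'll refine its centre from the top face.

Run:
```python
from h import *
import pickle
np.set_printoptions(suppress=True,precision=1)
L=lambda n:pickle.load(open(n+".pkl","rb"))
from scipy.optimize import least_squares
# silhouette fit: convex hull of projected cylinder vs. mask
def sil(p,x,y,z0,r,h):
    t=np.linspace(0,2*np.pi,60)
    P=[proj(p,(x+r*np.cos(a),y+r*np.sin(a),z)) for z in (z0,z0+h) for a in t]
    return cv2.convexHull((np.array(P)*8).astype(np.int32))
for n,c in (("r1",(212.8)),("r2",(269.5))):
    p,rec=L(n); m=[m for m in rec[0][2] if abs(m["box"][0]-c)<1][0]["pixels"]
    best=None
    for x in np.arange(420,446,1.):
      for y in np.arange(243,262,1.):
        im=np.zeros(m.shape,np.uint8);cv2.fillConvexPoly(im,sil(p,x,y,0,30,34),1,shift=3)
        i=(im.astype(bool)&m).sum()/(im.astype(bool)|m).sum()
        if best is None or i>best[0]: best=(i,x,y)
    print(n,best)
r1=L("r1")[0];r2=L("r2")[0]
print(atz(r1,(242.9,141.2),34),atz(r2,(298.9,166.5),34),tri([(r1,(242.9,141.2)),(r2,(298.9,166.5))]))
```

```text
r1 (np.float64(0.7929310960371296), np.float64(427.0), np.float64(250.0))
r2 (np.float64(0.8398409255242227), np.float64(427.0), np.float64(251.0))
[426.5 249.1  34. ] [428.9 249.4  34. ] (array([426.5, 248.9,  27.5]), [array([ 0.4, -0.9]), array([-0.4,  0.9])])
```

```bash
python3 -m handwheel '0 22 0 0 0 0 1;0 22 0 0 0 0 1;0 0 12 0 0 -6.92 1;0 0 12 0 0 -6.92 1;0 0 12 0 0 -6.92 1;0 0 12 0 0 -6.92 1;0 0 12 0 0 -6.92 1;0 0 12 0 0 -6.92 1;0 0 12 0 0 -6.92 1;0 0 12 0 0 -6.92 1;0 0 12 0 0 -6.92 1;0 0 12 0 0 -6.92 1;0 0 12 0 0 -6.92 1;0 0 12 0 0 -6.92 1;0 0 12 0 0 -6.96 1;0 0 20 0 0 0 1;0 0 0 0 0 0 1;0 0 0 0 0 0 1'
```

```text
time: 8.67
tool_pos: [427.6, 250.1, 55.2]
tool_rot: [-0.0, 0.708, 0.707, -0.001]
wrist_force: [-0.8, 0.4, 1.4]
opening: 1.002
gripper_force: 0.0
```

```bash
python3 -m handwheel '0 0 20 0 0 0 1;0 0 20 0 0 0 1;0 0 13 0 0 0 1;0 0 0 0 0 0 1;0 0 0 0 0 0 0.6;0 0 0 0 0 0 0.6;0 0 0 0 0 0 0.6;0 0 0 0 0 0 0.6;0 0 0 0 0 0 0.6;0 0 0 0 0 0 0.6;0 0 0 0 0 0 0.6'
```

```text
time: 9.58
tool_pos: [428.3, 250.7, 4.1]
tool_rot: [0.0, 0.707, 0.707, 0.001]
wrist_force: [-2.9, -1.7, 11.1]
opening: 0.684
gripper_force: 62.3
```

```bash
python3 -m handwheel '0 0 -2 0 0 0 1;0 0 0 0 0 0 1;0 0 0 0 0 0 1;0 0 0 0 0 0 1;0 0 0 0 0 0 1;0 0 0 0 0 6.92 1;0 0 0 0 0 6.92 1;0 0 0 0 0 6.92 1;0 0 0 0 0 6.92 1;0 0 0 0 0 6.92 1;0 0 0 0 0 6.92 1;0 0 0 0 0 6.92 1;0 0 0 0 0 6.92 1;0 0 0 0 0 6.92 1;0 0 0 0 0 6.92 1;0 0 0 0 0 6.92 1;0 0 0 0 0 6.92 1;0 0 0 0 0 6.96 1;0 0 0 0 0 0 1;0 0 0 0 0 0 1'
python3 -m handwheel '0 0 0 0 0 0 0.6;0 0 0 0 0 0 0.6;0 0 0 0 0 0 0.6;0 0 0 0 0 0 0.6;0 0 0 0 0 0 0.6;0 0 0 0 0 0 0.6;0 0 0 0 0 0 0.6;0 0 0 0 0 0 0.6'; python3 look.py g1 label_roll:34
```

```text
time: 11.25
tool_pos: [427.8, 250.6, 4.2]
tool_rot: [0.0, 1.0, 0.002, -0.0]
wrist_force: [-1.3, 0.3, -0.3]
opening: 0.998
gripper_force: 0.0
time: 11.92
tool_pos: [427.8, 250.6, 4.7]
tool_rot: [0.0, 1.0, 0.001, 0.0]
wrist_force: [-1.6, -1.1, 6.9]
opening: 0.681
gripper_force: 64.1
11.9667 [427.8 250.6   4.7]
label_roll pt [255.9 252.2] 0.84 [445.8 251.3  34. ]
label_roll pt [444.2 373.7] 0.73 [387.  168.9  34. ]
label_roll pt [ 14.7 226.4] 0.65 [456.4 341.4  34. ]
label_roll box [183.7, 197.4, 329.3, 352.0] 0.95
label_roll box [378.0, 314.8, 509.4, 384.0] 0.89
label_roll box [0.0, 145.4, 99.1, 360.6] 0.64
```

View pics/g1.png

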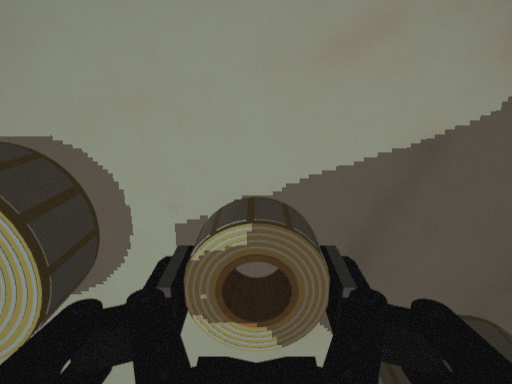

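```bash
python3 -m handwheel '0 0 -15 0 0 0 0.6;0 0 -30 0 0 0 0.6;0 0 -30 0 0 0 0.6;0 0 -30 0 0 0 0.6;0 0 -20 0 0 0 0.6;12 20 0 0 0 0 0.6;18 30 0 0 0 0 0.6;18 30 0 0 0 0 0.6;18 30 0 0 0 0 0.6;18 30 0 0 0 0 0.6;18 30 0 0 0 0 0.6;12 22 0 0 0 0 0.6;0 0 0 0 0 0 0.6;0 0 0 0 0 0 0.6;0 0 0 0 0 0 0.6;0 0 0 0 0 0 0.6'; python3 look.py s3 spindle:51 spring_pins:57; python3 look.py s4 spindle:51 spring_pins:57
python3 - <<'E'
import cv2
a=cv2.imread("pics/s3.png");cv2.imwrite("pics/v5.png",cv2.resize(a[40:150,180:330],(750,550),interpolation=cv2.INTER_CUBIC))
E
```

```text
time: 13.4
tool_pos: [541.2, 59.4, 129.2]
tool_rot: [-0.0, 1.0, 0.001, -0.0]
wrist_force: [-0.4, 0.4, -1.8]
opening: 0.679
gripper_force: 65.1
13.45 [541.3  59.5 129.3]
spindle pt [260.4  92.2] 0.78 [617.5  57.5  51. ]
spring_pins pt [261.8  93. ] 0.68 [617.1  56.7  57. ]
spring_pins box [244.3, 68.3, 275.7, 106.5] 0.9
13.7 [541.7  59.1 129.4]
spindle pt [258.4  90.9] 0.9 [618.9  58.6  51. ]
spindle box [239.9, 71.3, 279.1, 110.7] 0.72
spring_pins pt [261.8  88.9] 0.7 [620.   56.5  57. ]
spring_pins box [245.0, 70.8, 278.4, 107.7] 0.97
```

View pics/v5.png

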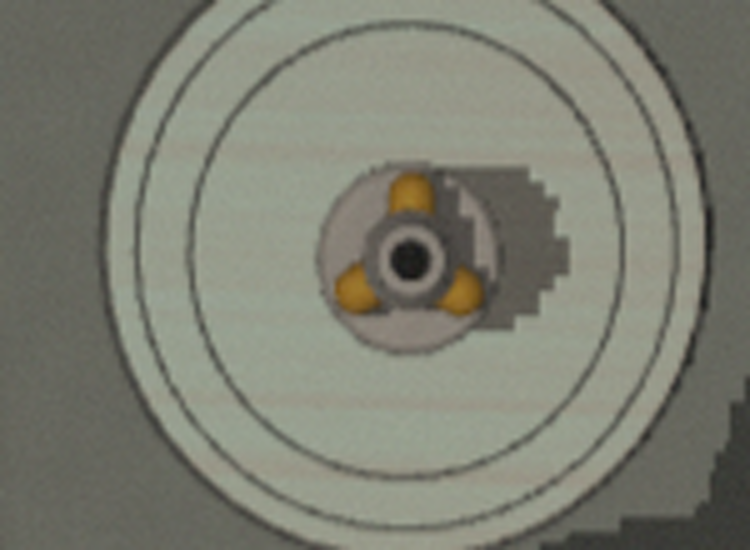

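The crop shows the nose hole at (261.9,91.9), the shoulder disc centre at about (261.4,91.5), and the turntable ring centre at (261.3,90.1), seen nearly straight down.

Run:
```python
from h import *
import pickle
p=pickle.load(open("s3.pkl","rb"))[0]
for px,z in (((261.6,91.6),63.5),((261.1,91.2),51),((261,89.7),15)): print(atz(p,px,z))
# same kind of check on keeper (k1) and roll ring centre for the held roll (g1)
g=pickle.load(open("g1.pkl","rb"))[0]
print(proj(g,(427.8,250.6,36)), read_state()["tool_pos"],Twt(read_state())[:3,:3])
```

```text
[617.90670594  56.91066612  63.5       ]
[618.15086183  57.04770398  51.        ]
[619.25664537  56.64629978  15.        ]
[257.71681787 295.82275773] [541.80726009  58.70621029 129.29884764] [[ 9.99999955e-01  2.97505230e-04  3.54157724e-05]
 [ 2.97508186e-04 -9.99999952e-01 -8.35117846e-05]
 [ 3.53909255e-05  8.35223174e-05 -9.99999996e-01]]
```

Run:
```python
from h import *
np.set_printoptions(suppress=True,precision=2)
for i in range(2):
    p=shot("wrist");print(read_state()["tool_pos"],np.abs(read_state()["joint_velocities"]).max())
    g=cv2.cvtColor(p["color"],cv2.COLOR_RGB2HSV)
    o=((g[...,0]<25)&(g[...,1]>130)&(g[...,2]>90)).astype(np.uint8);o[:, :200]=0;o[:,320:]=0;o[150:]=0
    n,_,st,c=cv2.connectedComponentsWithStats(o)
    k=[j for j in range(1,n) if st[j,4]>12];print(st[k,4],c[k])
    gr=cv2.cvtColor(p["color"],cv2.COLOR_RGB2GRAY)
    sub=gr[82:102,250:274];_,d=cv2.threshold(sub,60,255,cv2.THRESH_BINARY_INV);M=cv2.moments(d,True)
    c=(250+M["m10"]/M["m00"],82+M["m01"]/M["m00"]);print("hole",c,M["m00"],atz(p,c,63.5))
    C=cv2.HoughCircles(gr[:,150:370],cv2.HOUGH_GRADIENT_ALT,1,10,param1=150,param2=0.8,minRadius=14,maxRadius=75)
    if C is not None:
        for q in C[0][:6]: print(q+[150,0,0],atz(p,q[:2]+[150,0],15 if q[2]>25 else 51))
```

```text
[541.83  58.65 129.29] 0.0020458593177570326
[52 52 54] [[260.35  79.44]
 [249.29  98.79]
 [270.74  99.39]]
hole (260.68888888888887, 92.42222222222222) 45.0 [618.07  56.67  63.5 ]
[261.    91.    58.21] [619.    55.85  15.  ]
[256.   288.    50.64] [449.29  59.63  15.  ]
[256.   288.    60.91] [449.29  59.63  15.  ]
[256.   288.    69.78] [449.29  59.63  15.  ]
[261.   91.   44.2] [619.    55.85  15.  ]
[256.   288.    38.56] [449.29  59.63  15.  ]
[541.85  58.61 129.3 ] 0.003188665602104174
[54 53 52] [[260.19  79.48]
 [249.25  98.85]
 [270.65  99.52]]
hole (260.26666666666665, 92.71111111111111) 45.0 [617.92  56.86  63.5 ]
[251.   291.    57.31] [446.18  64.13  15.  ]
[262.   91.   59.1] [619.02  55.03  15.  ]
[251.   291.    68.89] [446.18  64.13  15.  ]
[251.   291.    44.53] [446.18  64.13  15.  ]
[262.    91.    44.23] [619.02  55.03  15.  ]
[251.   291.    32.81] [446.18  64.13  15.  ]
```

```bash
python3 -m handwheel '19 0.4 0 0 0 0 0.6;19 0.4 0 0 0 0 0.6;19 0.4 0 0 0 0 0.6;19.2 0.4 0 0 0 0 0.6;0 0 15 0 0 0 0.6;0 0 15 0 0 0 0.6;0 0 15 0 0 0 0.6;0 0 10 0 0 0 0.6;0 0 10 0 0 0 0.6;0 0 4 0 0 0 0.6;0 0 0 0 0 0 0.6;0 0 0 0 0 0 0.6;0 0 0 0 0 0 0.6'
python3 look.py t1
python3 -m handwheel '0 0 3 0 0 0 0.6;0 0 3 0 0 0 0.6;0 0 3 0 0 0 0.6;0 0 2 0 0 0 0.6;0 0 0 0 0 0 0.6;0 0 0 0 0 0 0.6'
```

```text
time: 15.08
tool_pos: [618.4, 57.0, 61.0]
tool_rot: [0.0, 1.0, 0.0, 0.001]
wrist_force: [0.2, 0.3, -2.3]
opening: 0.68
gripper_force: 65.2
15.1333 [618.4  57.   61. ]
time: 15.63
tool_pos: [618.0, 57.0, 49.1]
tool_rot: [0.0, 1.0, 0.0, -0.0]
wrist_force: [0.9, 0.0, -2.2]
opening: 0.679
gripper_force: 65.2
```

View pics/t1.png

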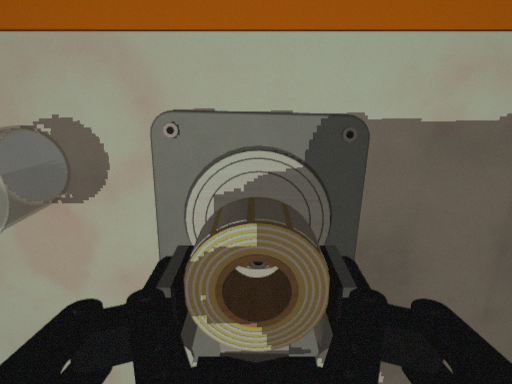

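In t1 the nose top shows in the bore at about (258,262) and the roll is centred. At TCP z = 49 the roll is already past the shoulder with no resistance, so I continue down.

```bash
python3 -m handwheel '0 0 4 0 0 0 0.6;0 0 4 0 0 0 0.6;0 0 4 0 0 0 0.6;0 0 4 0 0 0 0.6;0 0 4 0 0 0 0.6;0 0 3 0 0 0 0.6;0 0 2 0 0 0 0.6;0 0 2 0 0 0 0.6;0 0 1 0 0 0 0.6;0 0 1 0 0 0 0.6;0 0 0 0 0 0 0.6;0 0 0 0 0 0 0.6'
```

```text
time: 16.63
tool_pos: [618.1, 57.0, 20.3]
tool_rot: [0.0, 1.0, 0.0, 0.0]
wrist_force: [0.8, -0.2, -1.1]
opening: 0.683
gripper_force: 65.2
```

```bash
python3 -m handwheel '0 0 1 0 0 0 0.6;0 0 0 0 0 0 0.6;0 0 0 0 0 0 0.6'
python3 -m handwheel '0 0 0 0 0 0 1;0 0 0 0 0 0 1;0 0 0 0 0 0 1;0 0 0 0 0 0 1;0 0 0 0 0 0 1;0 0 0 0 0 0 1;0 0 -10 0 0 0 1;0 0 -20 0 0 0 1;0 0 -30 0 0 0 1;-19 0 -35 0 0 0 1;-19 0 -35 0 0 0 1;-19 0 0 0 0 0 1;-19 0 0 0 0 0 1;0 0 0 0 0 0 1;0 0 0 0 0 0 1;0 0 0 0 0 0 1;0 0 0 0 0 0 1'; python3 look.py u1 label_roll:49 spring_pins:57 spindle:51
```

```text
time: 16.88
tool_pos: [618.2, 57.0, 19.7]
tool_rot: [0.0, 1.0, 0.0, 0.0]
wrist_force: [-1.8, 0.4, 2.8]
opening: 0.68
gripper_force: 65.5
time: 18.3
tool_pos: [542.9, 56.9, 149.3]
tool_rot: [0.0, 1.0, -0.0, 0.0]
wrist_force: [0.2, 0.1, -0.2]
opening: 0.998
gripper_force: 0.0
18.35 [542.7  56.9 149.1]
label_roll pt [178.  349.6] 0.96 [394.8 129.2  49. ]
label_roll pt [256.2  91.7] 0.81 [619.6  57.6  49. ]
label_roll box [215.6, 46.4, 298.3, 137.4] 0.59
label_roll box [143.5, 318.8, 211.3, 375.0] 0.59
spring_pins pt [255.8  92. ] 0.57 [619.4  57.9  57. ]
spring_pins box [241.3, 76.3, 273.6, 108.1] 0.89
spindle pt [253.7  93.7] 0.68 [618.3  59.4  51. ]
spindle box [239.3, 74.1, 270.9, 111.5] 0.72
```

View pics/u1.png

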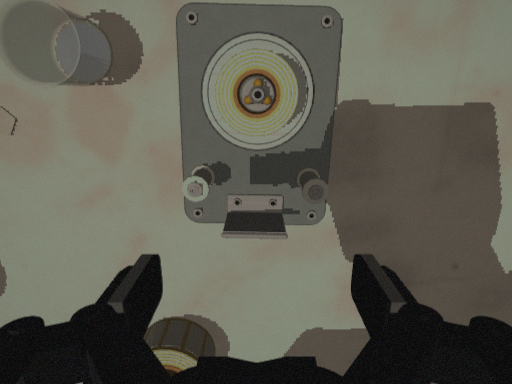

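```bash
python3 - <<'E'
from h import *
import pickle
p=pickle.load(open("u1.pkl","rb"))[0]
g=cv2.cvtColor(p["color"],cv2.COLOR_RGB2HSV)
gr=cv2.cvtColor(p["color"],cv2.COLOR_RGB2GRAY)
sub=gr[85:104,248:267];print(sub.min());d=(sub<60).astype(np.uint8)
n,_,st,c=cv2.connectedComponentsWithStats(d)
for j in range(1,n):
    if st[j,4]>8: print(st[j],c[j]+[248,85],atz(p,c[j]+[248,85],63.5))
E
python3 -m handwheel '-18 37 0 0 0 0 1;-18 37 0 0 0 0 1;-18 37 0 0 0 0 1;-18 37 0 0 0 0 1;-18 37 0 0 0 0 1;-18 37 0 0 0 0 1;-18 37 0 0 0 0 1;-18 37 0 0 0 0 1;-18 37 0 0 0 0 1;-18 37 0 0 0 0 1;-5 4 0 0 0 0 1;0 0 0 0 0 0 1;0 0 0 0 0 0 1;0 0 0 0 0 0 1;0 0 0 0 0 0 1;0 0 0 0 0 0 1;0 0 0 0 0 0 1'; python3 look.py k3 keeper:0
python3 - <<'E'
from h import *
import pickle
p=pickle.load(open("k3.pkl","rb"))[0]
h=cv2.cvtColor(p["color"],cv2.COLOR_RGB2HSV)
m=((h[...,0]>95)&(h[...,0]<130)&(h[...,1]>120)).astype(np.uint8)
n,_,st,c=cv2.connectedComponentsWithStats(m)
for j in range(1,n):
    if st[j,4]>300:
        x,y,w,hh,_=st[j];q=(x+w/2-.5,y+hh/2-.5);print(st[j],atz(p,q,2))
E
```

```text
18
[ 6  6  7  7 39] [257.25641026  94.25641026] [617.95822032  56.92399691  63.5       ]
time: 20.07
tool_pos: [357.6, -316.3, 149.4]
tool_rot: [0.0, 1.0, 0.001, 0.0]
wrist_force: [0.4, 0.6, 0.5]
opening: 1.004
gripper_force: 0.0
20.1167 [ 357.5 -316.4  149.3]
keeper pt [261.   89.6] 0.55 [ 436.  -319.5    0. ]
keeper box [228.3, 56.2, 295.5, 123.5] 0.86
[ 228   58   63   67 2608] [ 434.88678778 -317.78636652    2.        ]
[ 351  142   82   90 2928] [ 351.20860638 -440.17050542    2.        ]
```

```bash
python3 -m handwheel '26 0.6 0 0 0 0 1;26 0.6 0 0 0 0 1;25.5 0.4 0 0 0 0 1;0 0 7 0 0 -6.92 1;0 0 7 0 0 -6.92 1;0 0 7 0 0 -6.92 1;0 0 7 0 0 -6.92 1;0 0 7 0 0 -6.92 1;0 0 7 0 0 -6.92 1;0 0 7 0 0 -6.92 1;0 0 7 0 0 -6.92 1;0 0 7 0 0 -6.92 1;0 0 7 0 0 -6.92 1;0 0 7 0 0 -6.92 1;0 0 7 0 0 -6.92 1;0 0 7 0 0 -6.96 1;0 0 0 0 0 0 1;0 0 0 0 0 0 1'
python3 -m handwheel '0 0 15 0 0 0 1;0 0 15 0 0 0 1;0 0 12 0 0 0 1;0 0 8 0 0 0 1;0 0 0 0 0 0 1;0 0 0 0 0 0 0.3;0 0 0 0 0 0 0.3;0 0 0 0 0 0 0.3;0 0 0 0 0 0 0.3;0 0 0 0 0 0 0.3;0 0 0 0 0 0 0.3;0 0 0 0 0 0 0.3;0 0 0 0 0 0 0.3;0 0 0 0 0 0 0.3;0 0 0 0 0 0 0.3'
```

```text
time: 21.72
tool_pos: [434.5, -318.5, 58.1]
tool_rot: [-0.0, 0.708, 0.706, -0.0]
wrist_force: [-0.3, 0.2, 0.2]
opening: 1.0
gripper_force: 0.0
time: 22.97
tool_pos: [434.8, -318.8, 9.3]
tool_rot: [0.001, 0.707, 0.707, -0.0]
wrist_force: [-1.7, 1.2, 8.5]
opening: 0.374
gripper_force: 58.7
```

```bash
python3 -m handwheel '0 0 -1 0 0 0 0.7;0 0 0 0 0 0 0.7;0 0 0 0 0 0 0.7;0 0 0 0 0 0 0.7;0 0 0 0 0 0 0.7;0 0 0 0 0 6.92 0.7;0 0 0 0 0 6.92 0.7;0 0 0 0 0 6.92 0.7;0 0 0 0 0 6.92 0.7;0 0 0 0 0 6.92 0.7;0 0 0 0 0 6.92 0.7;0 0 0 0 0 6.92 0.7;0 0 0 0 0 6.92 0.7;0 0 0 0 0 6.92 0.7;0 0 0 0 0 6.92 0.7;0 0 0 0 0 6.92 0.7;0 0 0 0 0 6.92 0.7;0 0 0 0 0 6.96 0.7;0 0 0 0 0 0 0.7;0 0 0 0 0 0 0.7'
python3 -m handwheel '0 0 0 0 0 0 0.3;0 0 0 0 0 0 0.3;0 0 0 0 0 0 0.3;0 0 0 0 0 0 0.3;0 0 0 0 0 0 0.3;0 0 0 0 0 0 0.3;0 0 0 0 0 0 0.3;0 0 0 0 0 0 0.3;0 0 0 0 0 0 0.3'
python3 -m handwheel '0 0 -10 0 0 0 0.3;0 0 -20 0 0 0 0.3;0 0 -35 0 0 0 0.3;0 0 -35 0 0 0 0.3;0 0 -30 0 0 0 0.3;0 0 0 0 0 0 0.3;0 0 0 0 0 0 0.3;0 0 0 0 0 0 0.3'; python3 look.py k4 keeper:130
```

```text
time: 24.63
tool_pos: [434.6, -318.6, 9.2]
tool_rot: [0.0, 1.0, 0.002, -0.0]
wrist_force: [-0.2, 0.3, -0.0]
opening: 0.702
gripper_force: 0.0
time: 25.38
tool_pos: [434.6, -318.6, 9.7]
tool_rot: [0.0, 1.0, 0.001, 0.0]
wrist_force: [-1.7, 0.2, 4.8]
opening: 0.372
gripper_force: 59.4
time: 26.05
tool_pos: [434.2, -318.3, 139.1]
tool_rot: [-0.0, 1.0, 0.0, -0.0]
wrist_force: [-0.5, -0.1, -0.9]
opening: 0.369
gripper_force: 59.8
26.1 [ 434.1 -318.2  138.5]
keeper pt [259.3 244.2] 0.87 [ 436.8 -319.2  130. ]
keeper box [204.4, 196.4, 312.0, 302.3] 0.92
```

View pics/k4.png

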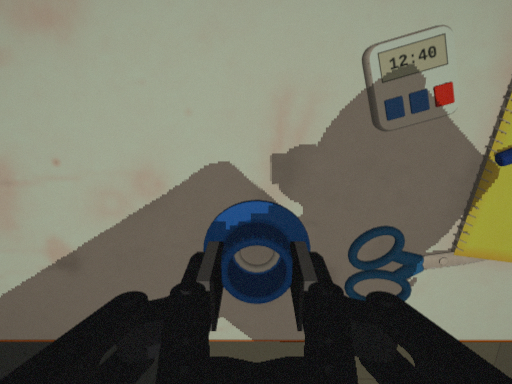

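```bash
python3 -m handwheel '15.3 -31.3 0 0 0 0 0.3;15.3 -31.3 0 0 0 0 0.3;15.3 -31.3 0 0 0 0 0.3;15.3 -31.3 0 0 0 0 0.3;15.3 -31.3 0 0 0 0 0.3;15.3 -31.3 0 0 0 0 0.3;15.3 -31.3 0 0 0 0 0.3;15.3 -31.3 0 0 0 0 0.3;15.3 -31.3 0 0 0 0 0.3;15.3 -31.3 0 0 0 0 0.3;15.3 -31.3 0 0 0 0 0.3;15.3 -31.3 0 0 0 0 0.3;0 0 20 0 0 0 0.3;0 0 20 0 0 0 0.3;0 0 15 0 0 0 0.3;0 0 5 0 0 0 0.3;0 0 0 0 0 0 0.3;0 0 0 0 0 0 0.3;0 0 0 0 0 0 0.3;0 0 0 0 0 0 0.3'; python3 look.py k5
python3 - <<'E'
import cv2
a=cv2.imread("pics/k5.png");cv2.imwrite("pics/v6.png",cv2.resize(a[180:320,180:340],(640,560),interpolation=cv2.INTER_CUBIC))
E
```

```text
time: 27.87
tool_pos: [618.6, 56.8, 80.2]
tool_rot: [0.0, 1.0, -0.0, 0.001]
wrist_force: [0.3, -0.2, -0.5]
opening: 0.367
gripper_force: 59.8
27.9167 [618.5  56.9  80.2]
```

View pics/v6.png

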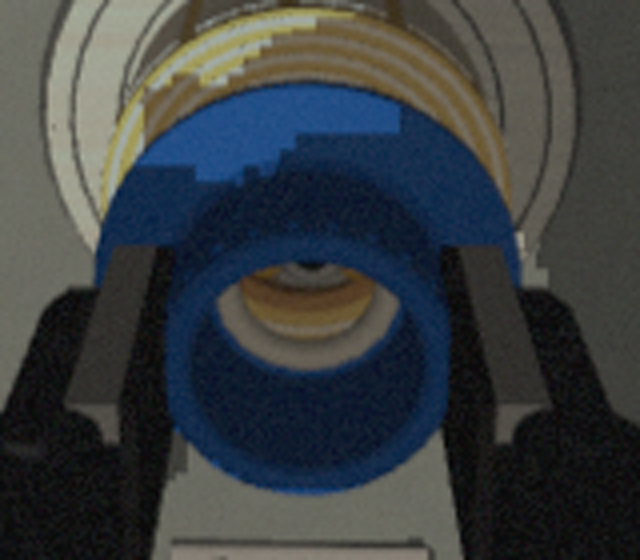

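The nose hole at crop (312,265) lies within about 0.6 mm of the keeper's bore axis at about 307, so I descend in small steps.

```bash
python3 -m handwheel '0 0 3 0 0 0 0.3;0 0 2 0 0 0 0.3;0 0 2 0 0 0 0.3;0 0 1 0 0 0 0.3;0 0 1 0 0 0 0.3;0 0 0 0 0 0 0.3;0 0 0 0 0 0 0.3'
python3 -m handwheel '0 0 1 0 0 0 0.3;0 0 1 0 0 0 0.3;0 0 0 0 0 0 0.3;0 0 0 0 0 0 0.3'
```

```text
time: 28.5
tool_pos: [618.2, 57.0, 70.2]
tool_rot: [0.0, 1.0, 0.0, -0.0]
wrist_force: [-0.7, -1.2, 0.4]
opening: 0.37
gripper_force: 59.8
time: 28.83
tool_pos: [618.2, 56.8, 68.4]
tool_rot: [0.0, 1.0, 0.0, 0.0]
wrist_force: [-1.1, -2.1, 2.0]
opening: 0.366
gripper_force: 60.0
```

```bash
python3 -m handwheel '0 0 0.7 0 0 0 0.3;0 0 0.7 0 0 0 0.3;0 0 0.6 0 0 0 0.3;0 0 0 0 0 0 0.3'
python3 -m handwheel '0 0 0.7 0 0 0 0.3;0 0 0.7 0 0 0 0.3;0 0 0.6 0 0 0 0.3;0 0 0 0 0 0 0.3'
```

```text
time: 29.17
tool_pos: [618.6, 56.9, 67.1]
tool_rot: [0.0, 1.0, 0.0, 0.001]
wrist_force: [-0.4, -2.2, 9.5]
opening: 0.37
gripper_force: 60.8
time: 29.5
tool_pos: [618.3, 56.9, 64.4]
tool_rot: [0.0, 1.0, 0.0, 0.0]
wrist_force: [0.7, -2.2, -0.8]
opening: 0.37
gripper_force: 59.8
```

```bash
python3 -m handwheel '0 0 0.7 0 0 0 0.3;0 0 0.7 0 0 0 0.3;0 0 0.6 0 0 0 0.3;0 0 0 0 0 0 0.3;0 0 0 0 0 0 0.3'
python3 -m handwheel '0 0 0.6 0 0 0 0.3;0 0 0.6 0 0 0 0.3;0 0 0 0 0 0 0.3;0 0 0 0 0 0 0.3'
```

```text
time: 29.92
tool_pos: [617.8, 56.9, 61.5]
tool_rot: [0.0, 1.0, 0.0, -0.001]
wrist_force: [0.4, -3.0, -9.2]
opening: 0.372
gripper_force: 60.2
time: 30.25
tool_pos: [618.1, 57.1, 61.1]
tool_rot: [-0.0, 1.0, 0.0, -0.0]
wrist_force: [0.2, -0.9, -7.0]
opening: 0.366
gripper_force: 60.6
```

The force is now downward, so the pins have jumped over the bead and are drawing the keeper down. I'll push on to about +10 N.

```bash
python3 -m handwheel '0 0 0.6 0 0 0 0.3;0 0 0.4 0 0 0 0.3;0 0 0 0 0 0 0.3;0 0 0 0 0 0 0.3'
python3 -m handwheel '0 0 0.5 0 0 0 0.3;0 0 0.5 0 0 0 0.3;0 0 0 0 0 0 0.3;0 0 0 0 0 0 0.3'
```

```text
time: 30.58
tool_pos: [618.2, 57.1, 60.6]
tool_rot: [-0.0, 1.0, 0.0, 0.0]
wrist_force: [-3.1, 0.0, 4.9]
opening: 0.366
gripper_force: 61.6
time: 30.92
tool_pos: [618.3, 57.1, 60.5]
tool_rot: [0.0, 1.0, 0.0, 0.001]
wrist_force: [-6.3, -0.1, 14.5]
opening: 0.37
gripper_force: 62.8
```

```bash
python3 -m handwheel '-0.4 0 -0.3 0 0 0 0.3;0 0 0 0 0 0 0.3;0 0 0 0 0 0 0.3;0 0 0 0 0 0 0.3;0 0 0 0 0 0 0.3;0 0 0 0 0 0 0.3'
```

```text
time: 31.42
tool_pos: [618.3, 57.1, 60.6]
tool_rot: [0.0, 1.0, 0.0, 0.001]
wrist_force: [-3.9, 0.1, 10.8]
opening: 0.369
gripper_force: 62.2
```

```bash
python3 -m handwheel '0 0 0 0 0 0 0.3;0 0 0 0 0 0 0.3;0 0 0 0 0 0 0.3;0 0 0 0 0 0 0.3;0 0 0 0 0 0 0.3;0 0 0 0 0 0 0.3;0 0 0 0 0 0 0.3;0 0 0 0 0 0 0.3'; python3 look.py f1
python3 - <<'E'
import cv2
a=cv2.imread("pics/f1.png");cv2.imwrite("pics/v7.png",cv2.resize(a[160:320,170:350],(630,560),interpolation=cv2.INTER_CUBIC))
E
```

```text
time: 32.08
tool_pos: [618.3, 57.1, 60.6]
tool_rot: [0.0, 1.0, 0.0, 0.001]
wrist_force: [-3.8, -0.6, 10.3]
opening: 0.367
gripper_force: 62.2
32.1333 [618.2  57.1  60.6]
```

View pics/v7.png

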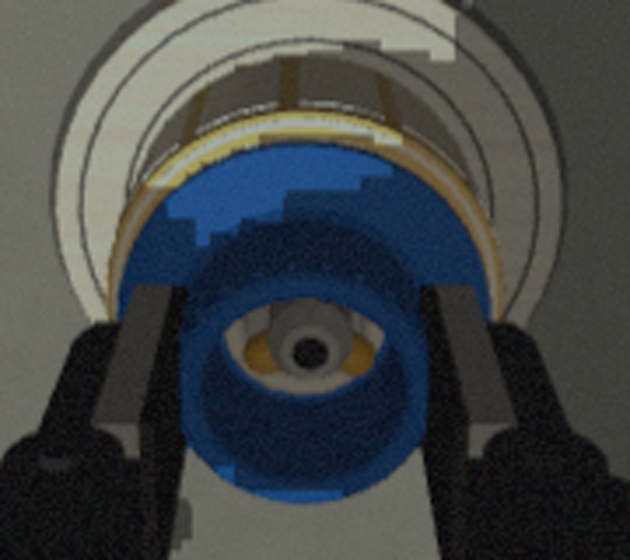

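The brass pins show above the bead at crop (262,352) and (360,352), the keeper is flat and home, and the push is steady at 10.3 N.

```bash
python3 -c "
from rig import arm
print(arm.hand_in())"
```

```text
the job is handed in; nothing more can be done
None
```

The smallest roll is on the turntable and released. The keeper is snapped home on the shoulder, still gripped under a steady push of about 10 N, and the job was handed in at about 32 s of the 72 s allowed.

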